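# Lock a printer's belt roller with a hairpin clip

### The arm

A 6-joint arm with a two-finger parallel gripper is mounted at the origin on the work surface. World frame = base frame: x ahead of the robot, y to its left, z up, the work surface at z = 0. Lengths are in m, angles in rad, forces in N, time in s.
With the tool pointing down it reaches from about 0.35 to 0.975 m from the base axis. Payload 17.4 kg.
Tool frame: the origin (TCP) lies between the finger pads; the fingertips stand 22 mm ahead of it and the grasp point (between the pads) lies 3 mm ahead of it; z points along the fingers, y is the line along which they close (so a half turn about z gives the same grasp; the last joint's range is limited). The gripper opens to 85 mm and grips with 20 to 120 N. Pads are 22 mm wide; open, the fingers measure 114 mm over their backs; the gripper's body (76 mm by 85 mm) begins 54 mm behind the grasp point. The pads swing forward as they close: fully open they stand 13 mm farther back than shut.
Start: joints at [-1.183, 0.116, 1.442, -0, 1.584, -0.038], TCP at [0.279, -0.615, 0.253] pointing down, gripper open.
Joint ranges: [-2.83, 2.83], [-0.83, 2.19], [0.07, 2.5], [-1.14, 4.28], [0.01, 3], [-2.97, 2.97]. Speed limits (rad/s): [1.89, 1.89, 2.22, 3.14, 3.14, 3.14].

### API

Orientations are given as a 3x3 rotation matrix whose columns are the frame's x, y, z axes.
In Python, from rig import manip gives the robot as it stands.
- The arm moves only by the shell command python3 -m creep 'ROWS' [FORCE]. ROWS is JSON, a list of rows, each an object of numbers: "tx", "ty", "tz": the shift along the tool's x, y, z each as a share of 25 mm, from -1 to 1; "wx", "wy", "wz": the turn, a rotation vector about the tool's x, y, z each as a share of 0.1 rad, from -1 to 1; "gripper": the opening, from 0 (shut) to 1 (fully open). In form: [{"tx": .., "ty": .., "tz": .., "wx": .., "wy": .., "wz": .., "gripper": ..}, ...]. A call has 1 to 8 rows; each row shifts and turns the commanded pose from where the row before left it, along the tool's axes as they then stand; what a row does not reach is not made up. A row lasts 1/8 s, in which the tool goes at most 62.5 mm and 10.7 degrees, less where a joint would pass 70% of its speed; a pose out of reach is approached as far as the arm can. A call with a number of a shift or a turn outside -1 to 1 is refused whole. A call with a gripper value outside its range is refused whole. The fingers move at their own pace and stop on an object; FORCE is the grip in N (left out, the last holds). Time passes only in rows, so rows that do not move let the fingers close. It gives the time, the measured TCP pose, the force, the opening and the grip force at its end, in the units of the state.
- manip.read_state(): the state, without advancing time (a new reading comes with each control period).
- manip.grab_frame(name): name is "scene" or "top" or "wrist"; returns the picture (420x560x3 uint8, blue, green, red); there is no depth.
- manip.camera_params(name): a dict with "mtx" (3x3 intrinsics, pixels), "R" (3x3) and "t" (3): a world point X has camera coordinates R X + t. Camera axes: x right, y down, z forward; pixel columns grow to the right and rows downward; lengths in m; the calibration is good to about 2 mm. A picture is of the moment at which its call begins: read the wrist's pose just before it. camera_params takes no time and is no camera call; for the wrist camera it gives the pose at the moment of the call.
- manip.finish_job(): hands the job in; it is judged then, once.
The state is a dict: "clock": time; "joint_pos": joint angles; "joint_velocities": joint speeds; "tau": joint torques, N m; "tcp_pos": TCP position; "orientation": TCP orientation; "wrist_force": force on the tool from outside, world axes, zero at the start; "torque": the same for the moment, N m; "gripper_width": opening from 0.0 (shut) to 1.0 (fully open); "grip_force": force on a finger pad.
Only numpy, scipy, OpenCV 4.12 (cv2) and the standard library are available. Lean on these libraries where they do the work, as an engineer would, in place of code of your own. Each camera call takes 0.05 s, during which the arm holds its last target. There are 200 camera calls.

### The job

Slide the white roller over the upright steel pin on the black printer carriage until it rests on the plate. Then lock it there: thread the straight leg of the hairpin clip through the cross hole in the pin, above the roller (the pin is not always set to the same height), and push gently until the sprung leg snaps over and its hollow hugs the shank; do not shove past that or strain the carriage, and let go. Leave the two ink cartridges and the screwdriver where they are.

Things in the scene. Friction and masses are not known exactly. Their poses are not given: they have to be found in the camera images.
- carriage: Black printer carriage, fixed; place and yaw vary. Origin on the upright steel pin's axis at bench level, z up. Plate top 30 mm above the bench; it ends 24 mm from the pin axis at -x, 65 mm at +y and -y; a 46 mm high cartridge block starts 41 mm away at +x. The pin, 14 mm thick with a tapered top (9 mm flat end), is cross-drilled along the carriage's x.
- pin_hole (a point): Middle setting of the pin's cross hole, on the pin's axis, 61 mm above the bench. The pin's height is adjustable and clamped, so the true hole lies up to 9 mm higher or lower than this point, always 12.6 mm below the pin's flat top: feel for it. The hole, 5.2 mm wide and high, runs right through along this point's x axis; either mouth will do, the one at -x is the free side.
- pin_foot (a point): Foot of the pin on its axis, at the plate's top, 30 mm above the bench: where the roller's underside centre must come to rest.
- roller: White plastic roller, a tube 28 mm outside, 19 mm bore, 18 mm high, 30 to 55 g, standing upright on the bench. Origin: centre of its underside; z up along the bore.
- rest: Cork block 56 x 50 x 30 mm high, fixed; the clip lies on it with its red grip hanging over the edge on the block's -x side. Origin: centre of underside.
- clip: Steel hairpin clip of 4 mm wire, 42 g, flat in its x-y plane (z up at start). Origin: seat point on the straight leg's axis, to end in the cross hole's centre. The straight leg runs along x (y=0) to its tip at +x. Sprung leg on the +y side: pivot x=-28 y=8, hollow for the shank at x=0, wire centre y=7.5; narrow throat x=11 y=4.6; lead-in flare to x=33 y=13.6.
- clip_grip (a point): Centre of the clip's red plastic grip, a block 30 mm along x, 18 mm along y, 10 mm high, 43 mm behind (-x) and 4 mm to +y of the clip's origin, 32 mm above the bench at the start. Hold the clip here, across the 18 mm. A narrow red nose runs from it along the straight leg's -y side to x=-6 mm of the clip and stops on the shank.
- clip_tip (a point): Blunt tip of the clip's straight leg, 48 mm ahead (+x) of the clip's origin; its last 4 mm taper from 4 to 2.4 mm thick. It enters the hole freely when within about 1 mm of the hole's axis, sideways and in height.
- clip_leg (a joint): Spread of the clip's sprung leg, rad: 0 relaxed, 0.07 to 0.1 as the throat passes the shank, under 0.04 when it hugs it; spring 3 Nm/rad. Pushed along +x, resistance starts some 20 mm before the seat, grows to 4 to 15 N, and fades or turns to a pull once the throat passes the shank (11 mm before the seat). At the seat the grip's nose stops hard against the shank.
- cartridge_cyan: Ink cartridge, black with blue label, 56 x 20 x 55 mm high, standing; leave alone. Origin: centre of underside.
- cartridge_yellow: Ink cartridge, black with yellow label, 56 x 20 x 55 mm high, standing; leave alone. Origin: centre of underside.
- screwdriver: Screwdriver lying on the bench; leave alone.
There are look-alikes about, which are no part of the job. Of the things shaped like the clip, the steel one is meant.

How it is judged:
By the outcome, as a careful person would: the job done as asked, in the order asked, and still so for the second after the job is handed in, with the robot touching nothing.
It also fails if it takes over 72 s, if anything falls off the work surface, if the arm or the gripper's body presses on something with over 40 N, if the wrist force passes 120 N, or if a joint passes its speed limit or range.

## Working session

There is one attempt and no reset: what is moved stays moved. The work goes in short steps, Python scripts to look and compute and a shell command to move; the robot and the scene stay as the last step left them, time stands still between calls to the robot, and variables do not carry over. Pictures are saved under pics/ and viewed, at most 10 in all, crops included, and the job is handed in when it is done.

```bash
ls; mkdir -p pics; python3 - <<'E'
from rig import manip
import cv2,numpy as np
for n in("scene","top"):
    cv2.imwrite(f"pics/{n}0.png",manip.grab_frame(n))
    p=manip.camera_params(n);print(n,np.round(p["mtx"],1).tolist(),np.round(p["R"],3).tolist(),np.round(p["t"],3), (-p["R"].T@p["t"]).round(3))
s=manip.read_state();print(s)
E
```

```text
pics
scene [[398.1, 0.0, 276.4], [0.0, 398.1, 211.4], [0.0, 0.0, 1.0]] [[0.685, 0.729, -0.015], [0.547, -0.527, -0.65], [-0.482, 0.437, -0.76]] [-0.344 -0.293  1.254] [ 1.    -0.452  0.757]
top [[432.2, 0.0, 285.8], [0.0, 432.2, 209.9], [0.0, 0.0, 1.0]] [[0.026, -0.999, 0.02], [-0.996, -0.028, -0.086], [0.086, -0.018, -0.996]] [-0.074  0.56   0.909] [ 0.481 -0.042  0.955]
{'clock': 0.1, 'joint_pos': array([-1.18279513e+00,  1.16409519e-01,  1.44217757e+00,  6.57947886e-06,
        1.58399361e+00, -3.77820440e-02]), 'joint_velocities': array([-0.00135566, -0.00170034, -0.00276902, -0.00047033,  0.00071928,
        0.0008525 ]), 'tau': array([ 3.47592679e-03, -7.33659840e+01, -6.33788037e+01, -5.35975096e-05,
        5.18007466e-03,  1.28694180e-05]), 'tcp_pos': array([ 0.27874875, -0.61459916,  0.25266818]), 'orientation': array([[ 9.10715480e-01,  4.13034113e-01, -3.67727298e-04],
       [ 4.13034274e-01, -9.10715020e-01,  9.17092947e-04],
       [ 4.38958991e-05, -9.87094722e-04, -9.99999512e-01]]), 'wrist_force': array([ 0.29606033,  0.47775531, -0.4112182 ]), 'torque': array([ 0.00116627, -0.04812192,  0.0103437 ]), 'grip_force': 0.0, 'gripper_width': 1.000697493454593}
```

View pics/top0.png

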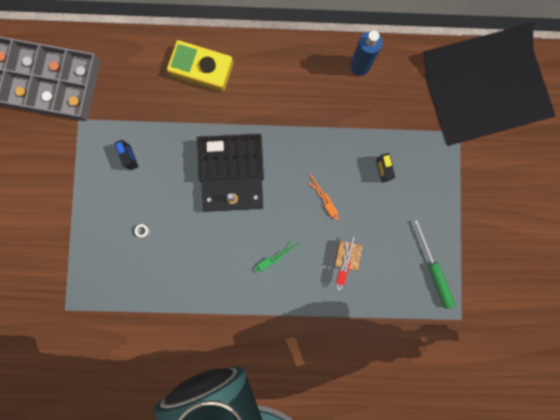

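View pics/scene0.png

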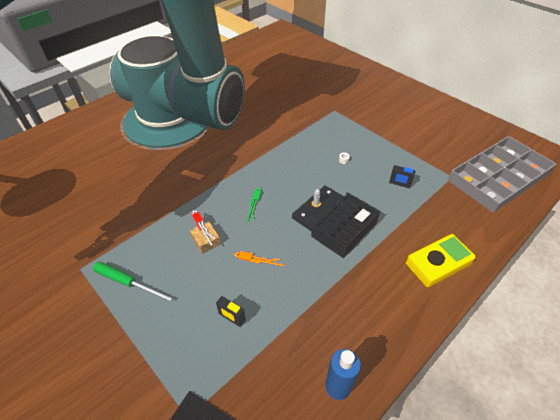

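Candidates in the top picture:
- **Clips:** the steel one with a red grip on the cork at (347,262) is the target. The look-alikes are green at (275,257) and orange at (325,198).
- **Roller:** the white ring at (141,231). Other white things are the sticker on the carriage (215,146) and small parts in the tray.
- **Pin:** (232,199).

I'll check the choice in one close crop and measure coarsely.

```bash
cat > h.py <<'E'
from rig import manip
import cv2,numpy as np
def ray(p,uv):
    d=p["R"].T@np.linalg.inv(p["mtx"])@np.array([uv[0],uv[1],1.]);return -p["R"].T@p["t"],d
def onz(p,uv,z):
    c,d=ray(p,uv);return c+d*(z-c[2])/d[2]
def tri(obs):
    A=np.zeros((3,3));b=np.zeros(3)
    for p,uv in obs:
        c,d=ray(p,uv);d=d/np.linalg.norm(d);M=np.eye(3)-np.outer(d,d);A+=M;b+=M@c
    return np.linalg.solve(A,b)
def proj(p,X):
    q=p["mtx"]@(p["R"]@np.asarray(X,float)+p["t"]);return q[:2]/q[2]
def blobs(img,lo,hi,amin=20,roi=None):
    hsv=cv2.cvtColor(img,cv2.COLOR_BGR2HSV);m=cv2.inRange(hsv,np.array(lo),np.array(hi))
    if roi is not None:
        k=np.zeros_like(m);x0,y0,x1,y1=roi;k[y0:y1,x0:x1]=255;m&=k
    n,_,st,ce=cv2.connectedComponentsWithStats(m)
    return [(int(st[i,4]),ce[i].round(1).tolist(),st[i,:4].tolist()) for i in range(1,n) if st[i,4]>=amin],m
def rel(target,s=None):
    "tool-axes shift (in rows of 25mm) to take TCP to target"
    s=s or manip.read_state();return (s["orientation"].T@(np.asarray(target)-s["tcp_pos"])/0.025).round(3)
E
python3 - <<'E'
from h import *
t=cv2.imread("pics/top0.png");s=cv2.imread("pics/scene0.png")
pt,ps=manip.camera_params("top"),manip.camera_params("scene")
r,_=blobs(t,(0,0,150),(180,60,255),20,(110,210,170,250));print("roller",r)
for x in r: print(onz(pt,x[1],.018))
g,_=blobs(t,(0,150,120),(6,255,255),15,(300,230,400,300));print("grip top",g)
g2,_=blobs(s,(0,150,120),(6,255,255),15,(170,190,230,250));print("grip scene",g2)
print("grip z.032",onz(pt,g[0][1],.034),"tri",tri([(pt,g[0][1]),(ps,g2[0][1])]))
print("pin",tri([(pt,(233,199)),(ps,(318,193))]))
a=cv2.resize(t[185:300,300:380],None,fx=5,fy=5,interpolation=cv2.INTER_CUBIC)[:570,:400]
b=cv2.resize(t[130:245,135:270][:, 55:],None,fx=5,fy=5,interpolation=cv2.INTER_CUBIC)[:570,:400]
cv2.imwrite("pics/crop1.png",np.hstack([a,b]))
E
```

```text
roller [(137, [141.6, 230.3], [135, 223, 15, 15])]
[0.50980148 0.2502557  0.018     ]
grip top [(100, [341.4, 277.3], [337, 271, 11, 14])]
grip scene [(85, [197.2, 218.2], [192, 212, 11, 18])]
grip z.032 [ 0.42147764 -0.18002082  0.034     ] tri [ 0.42063748 -0.18167754  0.02595969]
pin [0.58209383 0.05604236 0.06063602]
```

View pics/crop1.png

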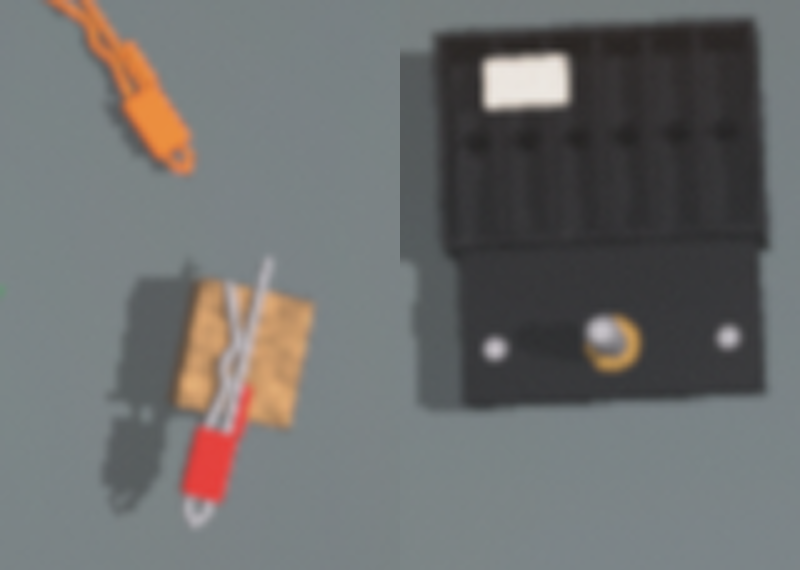

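The crop confirms the steel clip. Its straight leg is on the right with the tip at (268,262), the sprung leg is on the left, and the grip is at (208,465). The pin stands in its brass ring at (612,343). Next I'll move toward the carriage and roller.

```bash
python3 -m creep '[{"wz":0.88,"ty":-1},{"wz":0.88,"ty":-1},{"wz":0.88,"ty":-1},{"wz":0.86,"ty":-1},{"ty":-1,"tx":0.6},{"ty":-1,"tx":0.6},{"ty":-1,"tx":0.6},{"ty":-1,"tx":0.6}]'
python3 - <<'E'
from h import *
s=manip.read_state();p=manip.camera_params("wrist")
print(s["orientation"].round(3),s["tcp_pos"],p["mtx"].round(1))
c=-p["R"].T@p["t"];print("cam in tool",s["orientation"].T@(c-s["tcp_pos"]),(s["orientation"].T@p["R"].T).round(3))
print("to pin",rel((.582,.056,.25)))
E
```

```text
[[ 0.911  0.413 -0.   ]
 [ 0.413 -0.911  0.001]
 [ 0.    -0.001 -1.   ]] [ 0.27874875 -0.61459916  0.25266818] [[347.7   0.  278.5]
 [  0.  347.7 210.4]
 [  0.    0.    1. ]]
cam in tool [ 0.07840761 -0.0001631  -0.1199264 ] [[ 0.    -0.951 -0.31 ]
 [ 1.     0.     0.   ]
 [ 0.    -0.31   0.951]]
to pin [ 22.126 -19.419   0.127]invalid input at $[0]: expected keys tx, ty, tz, wx, wy, wz, gripper
```

```bash
python3 -m creep '[{"tx":0,"ty":-1,"tz":0,"wx":0,"wy":0,"wz":0.88,"gripper":1},{"tx":0,"ty":-1,"tz":0,"wx":0,"wy":0,"wz":0.88,"gripper":1},{"tx":0,"ty":-1,"tz":0,"wx":0,"wy":0,"wz":0.88,"gripper":1},{"tx":0,"ty":-1,"tz":0,"wx":0,"wy":0,"wz":0.86,"gripper":1},{"tx":0.6,"ty":-1,"tz":0,"wx":0,"wy":0,"wz":0,"gripper":1},{"tx":0.6,"ty":-1,"tz":0,"wx":0,"wy":0,"wz":0,"gripper":1},{"tx":0.6,"ty":-1,"tz":0,"wx":0,"wy":0,"wz":0,"gripper":1},{"tx":0.6,"ty":-1,"tz":0,"wx":0,"wy":0,"wz":0,"gripper":1}]'
python3 - <<'E'
from h import *
s=manip.read_state();print(s["orientation"].round(3),s["tcp_pos"])
print("to clip grip",rel((.421,-.18,.2)),"to pin",rel((.582,.056,.25)),"roller",rel((.51,.25,.2)))
E
```

```text
clock: 1.1
tcp_pos: [0.3025, -0.4143, 0.253]
orientation: [[0.997, 0.076, -0.0], [0.076, -0.997, 0.0], [-0.0, -0.0, -1.0]]
wrist_force: [0.7, 0.1, -0.5]
gripper_width: 0.998
grip_force: 0.0
[[ 0.997  0.076 -0.   ]
 [ 0.076 -0.997  0.   ]
 [-0.    -0.    -1.   ]] [ 0.30248649 -0.4142707   0.25301563]
to clip grip [ 5.436 -8.985  2.123] to pin [ 12.571 -17.911   0.125] roller [ 10.287 -25.866   2.129]
```

```bash
python3 -m creep '[{"tx":0.7,"ty":-1,"tz":0,"wx":0,"wy":0,"wz":0,"gripper":1},{"tx":0.7,"ty":-1,"tz":0,"wx":0,"wy":0,"wz":0,"gripper":1},{"tx":0.7,"ty":-1,"tz":0,"wx":0,"wy":0,"wz":0,"gripper":1},{"tx":0.7,"ty":-1,"tz":0,"wx":0,"wy":0,"wz":0,"gripper":1},{"tx":0.7,"ty":-1,"tz":0,"wx":0,"wy":0,"wz":0,"gripper":1},{"tx":0.7,"ty":-1,"tz":0,"wx":0,"wy":0,"wz":0,"gripper":1},{"tx":0.7,"ty":-1,"tz":0,"wx":0,"wy":0,"wz":0,"gripper":1},{"tx":0.7,"ty":-1,"tz":0,"wx":0,"wy":0,"wz":0,"gripper":1}]' | head -2
cat > snap.py <<'E'
import sys,pickle
from h import *
s=manip.read_state();p=manip.camera_params("wrist");im=manip.grab_frame("wrist")
n=sys.argv[1];cv2.imwrite(f"pics/{n}.png",im);pickle.dump((s,p),open(f"pics/{n}.pkl","wb"));print(s["tcp_pos"])
E
python3 snap.py clip1
python3 -m creep '[{"tx":0.75,"ty":-1,"tz":0,"wx":0,"wy":0,"wz":0,"gripper":1},{"tx":0.75,"ty":-1,"tz":0,"wx":0,"wy":0,"wz":0,"gripper":1},{"tx":0.75,"ty":-1,"tz":0,"wx":0,"wy":0,"wz":0,"gripper":1},{"tx":0.75,"ty":-1,"tz":0,"wx":0,"wy":0,"wz":0,"gripper":1},{"tx":0.75,"ty":-1,"tz":0,"wx":0,"wy":0,"wz":0,"gripper":1},{"tx":0.75,"ty":-1,"tz":0,"wx":0,"wy":0,"wz":0,"gripper":1},{"tx":0.75,"ty":-1,"tz":0,"wx":0,"wy":0,"wz":0,"gripper":1},{"tx":0.75,"ty":-1,"tz":0,"wx":0,"wy":0,"wz":0,"gripper":1}]' | head -2
python3 -m creep '[{"tx":0.2,"ty":-1,"tz":0,"wx":0,"wy":0,"wz":0,"gripper":1},{"tx":0.2,"ty":-1,"tz":0,"wx":0,"wy":0,"wz":0,"gripper":1}]' | head -2
python3 snap.py pin1
python3 -c "
from h import *
print(rel((.51,.25,.2)))
cv2.imwrite('pics/pair.png',np.hstack([cv2.imread('pics/clip1.png')[:,80:480],cv2.imread('pics/pin1.png')[:,80:480]]))"
```

```text
clock: 2.1
tcp_pos: [0.427, -0.2042, 0.2531]
[ 0.42699836 -0.20422823  0.25309456]
clock: 3.15
tcp_pos: [0.5615, 0.0065, 0.253]
clock: 3.4
tcp_pos: [0.5673, 0.057, 0.2528]
[0.5673418  0.05703707 0.25283341]
[-1.704 -7.783  2.121]
```

View pics/pair.png

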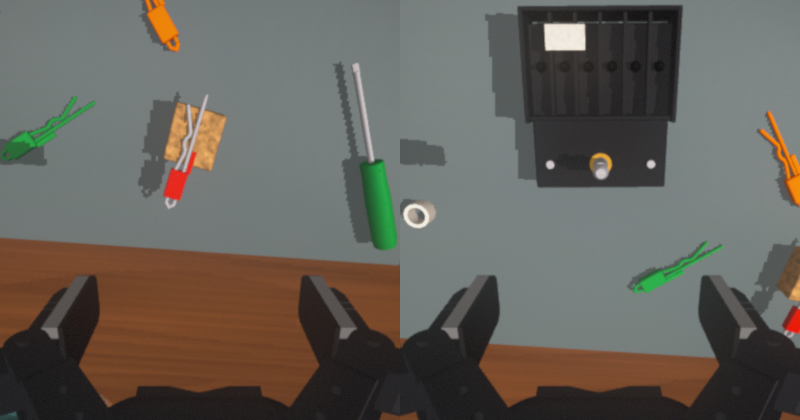

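The left half shows the clip (tip (286,96), grip (258,187) in full-frame pixels). The right half shows the pin foot at (280,161) and the two rivets at (230,164) and (331,164).

```bash
cat > m.py <<'E'
from h import *
import pickle
im=cv2.imread("pics/pin1.png");s,p=pickle.load(open("pics/pin1.pkl","rb"))
R=[]
for roi in((222,155,240,173),(322,155,340,173)):
    b,_=blobs(im,(0,0,130),(180,70,255),8,roi);print(b);R.append(onz(p,max(b)[1],.0315))
print("rivets",R,"mid",(R[0]+R[1])/2,"len",np.linalg.norm(R[0]-R[1]));d=R[0]-R[1];print("car yaw deg",np.degrees(np.arctan2(-d[0],d[1])))
b,_=blobs(im,(12,120,100),(30,255,255),8,(265,145,300,180));print("brass",b,onz(p,max(b)[1],.032))
b,m=blobs(im,(0,0,110),(180,70,255),8,(265,145,300,190));print("steel",b);ys,xs=np.where(m>0)
# plate edges
g=cv2.cvtColor(im,cv2.COLOR_BGR2GRAY)
dk=(cv2.cvtColor(im,cv2.COLOR_BGR2HSV)[...,2]<75)
for row in (140,155,175,180):
    xs=np.where(dk[row,195:360])[0]+195;print(row,xs.min(),xs.max(),[onz(p,(x,row),.03)[:2].round(4) for x in(xs.min(),xs.max())])
for c in (225,250,310,335):
    ys=np.where(dk[100:210,c])[0]+100;print(c,ys.max(),onz(p,(c,ys.max()+.5),.03)[:2].round(4))
# roller here
b,m=blobs(im,(0,0,140),(180,60,255),50,(75,190,130,240));print("roller",b,onz(p,max(b)[1],.018))
im=cv2.imread("pics/clip1.png");s,p=pickle.load(open("pics/clip1.pkl","rb"))
b,m=blobs(im,(0,150,100),(6,255,255),30,(220,130,300,220));print("red",b)
print("rect",cv2.minAreaRect(np.argwhere(m>0)[:,::-1].astype(np.float32)))
b,m=blobs(im,(0,0,130),(180,60,255),5,(230,80,300,220));print("steel",b)
print("tip",onz(p,(285.8,96),.032),"grip",onz(p,(258,187),.034))
E
python3 m.py; python3 -c "
import cv2;a=cv2.imread('pics/clip1.png')[85:215,230:310];b=cv2.imread('pics/pin1.png')[125:195,220:340]
import numpy as np
a=cv2.resize(a,None,fx=4,fy=4);b=cv2.resize(b,None,fx=4,fy=4);o=np.zeros((520,800,3),np.uint8);o[:520,:320]=a;o[:280,320:800]=b;cv2.imwrite('pics/c2.png',o)"
```

```text
[(57, [229.7, 164.4], [226, 161, 8, 8])]
[(58, [330.5, 163.9], [327, 160, 8, 9])]
rivets [array([0.57865084, 0.10614002, 0.0315    ]), array([0.58674965, 0.00672147, 0.0315    ])] mid [0.58270025 0.05643075 0.0315    ] len 0.09974787711260696
car yaw deg 4.65713028542594
brass [(182, [280.9, 159.7], [270, 152, 23, 19])] [0.58725522 0.05598753 0.032     ]
steel [(226, [280.9, 169.9], [273, 159, 16, 21]), (70, [282.0, 188.5], [265, 188, 35, 2])]
140 214 345 [array([0.6011, 0.1223]), array([ 0.6108, -0.0047])]
155 215 344 [array([0.5866, 0.1211]), array([ 0.5963, -0.0057])]
175 216 343 [array([0.5666, 0.1197]), array([ 0.5763, -0.0074])]
180 217 343 [array([0.5615, 0.1186]), array([ 0.5712, -0.0081])]
225 186 [0.5554 0.1103]
250 186 [0.5573 0.0851]
310 186 [0.5619 0.0244]
335 185 [ 0.5649 -0.0008]
roller [(623, [98.8, 214.3], [83, 202, 33, 27])] [0.51102767 0.24667514 0.018     ]
red [(581, [257.6, 180.7], [244, 152, 32, 48])]
rect ((259.0511474609375, 173.8262481689453), (18.50094985961914, 51.501827239990234), 21.161256790161133)
steel [(648, [270.6, 134.1], [254, 93, 35, 79]), (97, [249.8, 203.2], [244, 198, 15, 12])]
tip [ 0.50674309 -0.20514258  0.032     ] grip [ 0.41814724 -0.18444901  0.034     ]
```

View pics/c2.png

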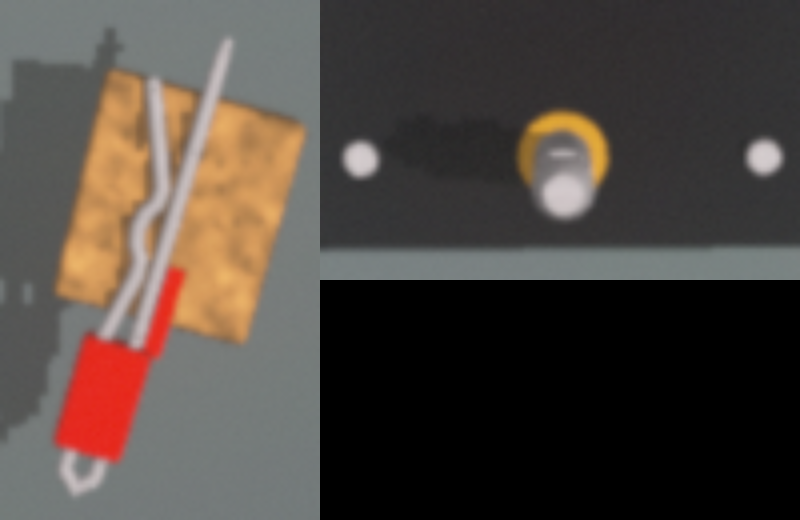

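```bash
python3 -m creep '[{"tx":-0.2,"ty":-1,"tz":0.5,"wx":0,"wy":0,"wz":0.06,"gripper":1},{"tx":-0.2,"ty":-1,"tz":0.5,"wx":0,"wy":0,"wz":0,"gripper":1},{"tx":-0.2,"ty":-1,"tz":0.5,"wx":0,"wy":0,"wz":0,"gripper":0.8},{"tx":-0.2,"ty":-1,"tz":0.5,"wx":0,"wy":0,"wz":0,"gripper":0.7},{"tx":-0.2,"ty":-1,"tz":0.5,"wx":0,"wy":0,"wz":0,"gripper":0.7},{"tx":-0.2,"ty":-1,"tz":0.5,"wx":0,"wy":0,"wz":0,"gripper":0.7},{"tx":-0.2,"ty":-1,"tz":0.5,"wx":0,"wy":0,"wz":0,"gripper":0.7},{"tx":-0.3,"ty":-0.78,"tz":0.5,"wx":0,"wy":0,"wz":0,"gripper":0.7}]' | head -3
python3 snap.py rol1
python3 - <<'E'
from h import *
import pickle
im=cv2.imread("pics/rol1.png");s,p=pickle.load(open("pics/rol1.pkl","rb"))
u=proj(p,(.51,.25,.018));print(u)
x,y=map(int,u);b,m=blobs(im,(0,0,150),(180,50,255),100,(x-60,y-50,x+60,y+50));print(b)
# bore: dark/other hole inside: fill top ring contour
cs,h=cv2.findContours(m,cv2.RETR_CCOMP,cv2.CHAIN_APPROX_NONE)
for c,hh in zip(cs,h[0]):
    if len(c)>30:
        e=cv2.fitEllipse(c);print(e,hh[3],onz(p,e[0],.018))
s,p=pickle.load(open("pics/pin1.pkl","rb"))
for z in(.065,.07,.075,.08,.083):print(z,onz(p,(281,173.75),z)[:2].round(4),proj(p,(.583,.0565,z)))
s,p=pickle.load(open("pics/clip1.pkl","rb"))
a=onz(p,(287.25,95.2),.032);c=onz(p,(264.25,172),.032);g=onz(p,(256,184.2),.037);d=a-c
print("tip",a,"yaw",np.degrees(np.arctan2(d[1],d[0])),"grip",g,"dist",np.linalg.norm((a-g)[:2]))
E
```

```text
clock: 4.45
tcp_pos: [0.5108, 0.248, 0.1526]
orientation: [[0.998, 0.07, -0.0], [0.07, -0.998, -0.0], [-0.0, 0.0, -1.0]]
[0.51075628 0.24798354 0.15255476]
[275.50223714 205.59444298]
[(588, [274.5, 206.1], [257, 189, 36, 35])]
((274.6684875488281, 206.13681030273438), (33.78691482543945, 35.52994918823242), 78.85206604003906) -1 [0.50952059 0.2506083  0.018     ]
((274.93389892578125, 206.2284393310547), (23.293354034423828, 23.984542846679688), 134.7505340576172) 0 [0.50946144 0.25040033 0.018     ]
0.065 [0.5803 0.0556] [280.20275129 170.67412078]
0.07 [0.5813 0.0557] [280.22939449 171.81476563]
0.075 [0.5824 0.0558] [280.25687479 172.99124833]
0.08 [0.5834 0.0559] [280.28523227 174.20528484]
0.083 [0.5841 0.056 ] [280.30268544 174.95248781]
tip [ 0.50755113 -0.20643044  0.032     ] yaw -12.73721063642916 grip [ 0.42162158 -0.18242877  0.037     ] dist 0.08921864819702707
```

View pics/rol1.png

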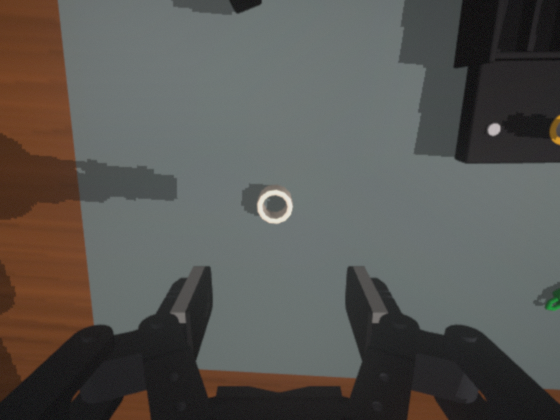

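The roller's ring is centred at pixel (274.8,206.2), which puts it at (0.5095, 0.2505), with the fingers straddling it from above. Descending.

```bash
python3 -m creep '[{"tx":-0.045,"ty":-0.104,"tz":1,"wx":0,"wy":0,"wz":0,"gripper":0.48},{"tx":0,"ty":0,"tz":1,"wx":0,"wy":0,"wz":0,"gripper":0.48},{"tx":0,"ty":0,"tz":1,"wx":0,"wy":0,"wz":0,"gripper":0.48},{"tx":0,"ty":0,"tz":1,"wx":0,"wy":0,"wz":0,"gripper":0.48},{"tx":0,"ty":0,"tz":0.6,"wx":0,"wy":0,"wz":0,"gripper":0.48},{"tx":0,"ty":0,"tz":0.2,"wx":0,"wy":0,"wz":0,"gripper":0.48},{"tx":0,"ty":0,"tz":0.1,"wx":0,"wy":0,"wz":0,"gripper":0.48}]' 40
python3 snap.py rol2; python3 -c "
from h import *
print(rel((.5095,.2505,.027)))"
```

```text
clock: 5.38
tcp_pos: [0.5102, 0.2498, 0.0313]
orientation: [[0.998, 0.07, 0.001], [0.07, -0.998, 0.0], [0.001, -0.0, -1.0]]
wrist_force: [0.3, 0.5, 0.4]
gripper_width: 0.483
grip_force: 0.0
[0.51018999 0.24980545 0.03126688]
[-0.024 -0.03   0.165]
```

View pics/rol2.png

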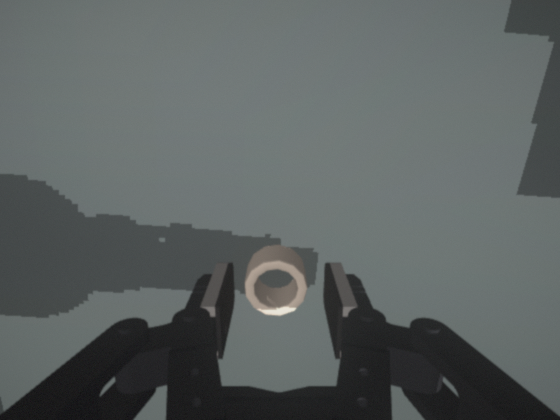

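The roller sits centred between the pads at (276,285). Going down 4 mm and closing.

```bash
python3 -m creep '[{"tx":-0.02,"ty":-0.02,"tz":0.14,"wx":0,"wy":0,"wz":0,"gripper":0.48},{"tx":0,"ty":0,"tz":0,"wx":0,"wy":0,"wz":0,"gripper":0.2},{"tx":0,"ty":0,"tz":0,"wx":0,"wy":0,"wz":0,"gripper":0.2},{"tx":0,"ty":0,"tz":0,"wx":0,"wy":0,"wz":0,"gripper":0.2},{"tx":0,"ty":0,"tz":0,"wx":0,"wy":0,"wz":0,"gripper":0.2}]' 40
python3 -m creep '[{"tx":0,"ty":0,"tz":-1,"wx":0,"wy":0,"wz":0,"gripper":0.2},{"tx":0,"ty":0,"tz":-1,"wx":0,"wy":0,"wz":0,"gripper":0.2},{"tx":0,"ty":0,"tz":-1,"wx":0,"wy":0,"wz":0,"gripper":0.2},{"tx":0,"ty":0,"tz":-0.5,"wx":0,"wy":0,"wz":0,"gripper":0.2}]'
python3 snap.py rol3; python3 - <<'E'
from h import *
import pickle
im=cv2.imread("pics/rol3.png");s,p=pickle.load(open("pics/rol3.pkl","rb"))
b,m=blobs(im,(0,0,120),(180,90,255),100,(220,220,340,330));print(b)
cs,h=cv2.findContours(m,cv2.RETR_CCOMP,cv2.CHAIN_APPROX_NONE)
for c,hh in zip(cs,h[0]):
    if len(c)>30:
        e=cv2.fitEllipse(c);print(e,hh[3])
        for z in (.012,.016,.02):
            X=onz(p,e[0],s["tcp_pos"][2]-z);print(z,s["orientation"].T@(X-s["tcp_pos"]))
print(rel((.583,.0565,.12)))
E
```

```text
clock: 6.05
tcp_pos: [0.5095, 0.2503, 0.0277]
orientation: [[0.998, 0.07, 0.0], [0.07, -0.998, 0.0], [0.0, -0.0, -1.0]]
wrist_force: [-1.0, 0.0, 5.4]
gripper_width: 0.305
grip_force: 39.7
clock: 6.55
tcp_pos: [0.5096, 0.2503, 0.1159]
orientation: [[0.998, 0.07, 0.001], [0.07, -0.998, 0.0], [0.001, -0.0, -1.0]]
wrist_force: [-0.7, 0.1, -1.3]
gripper_width: 0.305
grip_force: 39.5
[0.50959875 0.25030501 0.11590744]
[(1639, [278.1, 289.5], [249, 260, 60, 60])]
((277.7681884765625, 289.49951171875), (57.71516799926758, 62.83671569824219), 122.52958679199219) -1
0.012 [-4.11798520e-04 -9.76995939e-05  1.19995931e-02]
0.016 [-0.00279948 -0.00010583  0.01599696]
0.02 [-0.00518716 -0.00011395  0.01999434]
((277.623291015625, 290.0616760253906), (37.00152587890625, 44.90816879272461), 78.49552154541016) 8
0.012 [-0.00068707 -0.00016026  0.01199931]
0.016 [-0.00308309 -0.00017028  0.01599668]
0.02 [-0.00547911 -0.00018031  0.01999404]
[ 2.376  7.942 -0.121]
```

```bash
python3 -m creep '[{"tx":0.1,"ty":0.9,"tz":-0.4,"wx":0,"wy":0,"wz":0,"gripper":0.2},{"tx":0.35,"ty":1,"tz":0,"wx":0,"wy":0,"wz":0,"gripper":0.2},{"tx":0.35,"ty":1,"tz":0,"wx":0,"wy":0,"wz":0,"gripper":0.2},{"tx":0.35,"ty":1,"tz":0,"wx":0,"wy":0,"wz":0,"gripper":0.2},{"tx":0.35,"ty":1,"tz":0,"wx":0,"wy":0,"wz":0,"gripper":0.2},{"tx":0.35,"ty":1,"tz":0,"wx":0,"wy":0,"wz":0,"gripper":0.2},{"tx":0.35,"ty":1,"tz":0,"wx":0,"wy":0,"wz":0,"gripper":0.2},{"tx":0.17,"ty":1,"tz":0,"wx":0,"wy":0,"wz":0,"gripper":0.2}]'
python3 -m creep '[{"tx":0,"ty":0.04,"tz":0,"wx":0,"wy":0,"wz":0,"gripper":0.2}]' |head -2
python3 snap.py rol4; python3 -c "
from h import *
print(rel((.583,.0565,.12)))
b=cv2.imread('pics/rol4.png')[100:400,130:430];cv2.imwrite('pics/r4.png',cv2.resize(b,None,fx=2,fy=2))"
```

```text
clock: 7.6
tcp_pos: [0.5822, 0.0564, 0.1235]
orientation: [[0.998, 0.07, -0.001], [0.07, -0.998, -0.0], [-0.001, -0.0, -1.0]]
wrist_force: [-0.3, 0.2, -0.2]
gripper_width: 0.308
grip_force: 39.5
clock: 7.72
tcp_pos: [0.5822, 0.0551, 0.1236]
[0.58220105 0.05513004 0.1235832 ]
[ 0.039 -0.022  0.153]
```

View pics/r4.png

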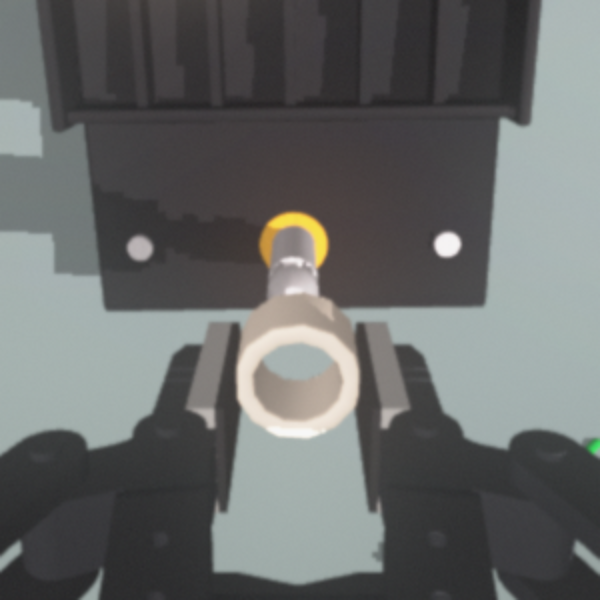

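The held roller is at crop (299,380). The pin rises behind its far rim at x≈293, with rivets at (140,248) and (447,244). Refining the pin position from this view.

```bash
python3 - <<'E'
from h import *
import pickle
im=cv2.imread("pics/rol4.png");s,p=pickle.load(open("pics/rol4.pkl","rb"))
R=[]
for roi in((188,212,212,236),(340,210,366,234)):
    b,_=blobs(im,(0,0,120),(180,70,255),8,roi);R.append(onz(p,max(b)[1],.0315))
print(R,(R[0]+R[1])/2,np.linalg.norm(R[0]-R[1]));d=R[0]-R[1];print(np.degrees(np.arctan2(-d[0],d[1])))
b,_=blobs(im,(12,120,100),(30,255,255),8,(255,190,300,250));print("brass",b)
x0,y0,w,hh=max(b)[2];print(onz(p,(x0+w/2-.5,y0+w/2-.5),.032))
M=(R[0]+R[1])/2;print("rel",rel((M[0],M[1],.1236)))
E
```

```text
[array([0.57893839, 0.10613047, 0.0315    ]), array([0.58700392, 0.00661413, 0.0315    ])] [0.58297116 0.0563723  0.0315    ] 0.09984265570120412
4.633539598067338
brass [(402, [276.6, 216.6], [259, 206, 35, 28])]
[0.58293342 0.05658652 0.032     ]
rel [ 0.037 -0.017  0.009]
```

```bash
python3 -m creep '[{"tx":0.03,"ty":-0.02,"tz":0.3,"wx":0,"wy":0,"wz":0,"gripper":0.2},{"tx":0,"ty":0,"tz":0.3,"wx":0,"wy":0,"wz":0,"gripper":0.2},{"tx":0,"ty":0,"tz":0.25,"wx":0,"wy":0,"wz":0,"gripper":0.2},{"tx":0,"ty":0,"tz":0.25,"wx":0,"wy":0,"wz":0,"gripper":0.2},{"tx":0,"ty":0,"tz":0.25,"wx":0,"wy":0,"wz":0,"gripper":0.2}]'
python3 -m creep '[{"tx":0,"ty":0,"tz":0.3,"wx":0,"wy":0,"wz":0,"gripper":0.2},{"tx":0,"ty":0,"tz":0.3,"wx":0,"wy":0,"wz":0,"gripper":0.2}]'
```

```text
clock: 8.4
tcp_pos: [0.583, 0.0569, 0.0906]
orientation: [[0.998, 0.07, 0.0], [0.07, -0.998, 0.0], [0.0, -0.0, -1.0]]
wrist_force: [0.5, 0.4, -0.3]
gripper_width: 0.299
grip_force: 39.5
clock: 8.65
tcp_pos: [0.583, 0.0568, 0.0756]
orientation: [[0.998, 0.07, 0.0], [0.07, -0.998, 0.0], [0.0, -0.0, -1.0]]
wrist_force: [0.5, -0.5, -0.7]
gripper_width: 0.303
grip_force: 39.5
```

No contact, and the roller's underside is now well below the pin top. Continuing to the plate.

```bash
python3 -m creep '[{"tx":0,"ty":0,"tz":0.3,"wx":0,"wy":0,"wz":0,"gripper":0.2},{"tx":0,"ty":0,"tz":0.2,"wx":0,"wy":0,"wz":0,"gripper":0.2},{"tx":0,"ty":0,"tz":0.12,"wx":0,"wy":0,"wz":0,"gripper":0.2},{"tx":0,"ty":0,"tz":0.04,"wx":0,"wy":0,"wz":0,"gripper":0.2}]'
```

```text
clock: 9.15
tcp_pos: [0.583, 0.0569, 0.0594]
orientation: [[0.998, 0.07, -0.0], [0.07, -0.998, 0.0], [-0.0, -0.0, -1.0]]
wrist_force: [-0.2, -0.3, -0.5]
gripper_width: 0.303
grip_force: 39.5
```

```bash
python3 -m creep '[{"tx":0,"ty":0,"tz":0.04,"wx":0,"wy":0,"wz":0,"gripper":0.2},{"tx":0,"ty":0,"tz":0,"wx":0,"wy":0,"wz":0,"gripper":0.48},{"tx":0,"ty":0,"tz":0,"wx":0,"wy":0,"wz":0,"gripper":0.48},{"tx":0,"ty":0,"tz":0,"wx":0,"wy":0,"wz":0,"gripper":0.48}]'
python3 -m creep '[{"tx":0,"ty":0,"tz":-1,"wx":0,"wy":0,"wz":0,"gripper":0.48},{"tx":-0.5,"ty":0,"tz":-1,"wx":0,"wy":0,"wz":0,"gripper":0.48},{"tx":-1,"ty":0,"tz":-1,"wx":0,"wy":0,"wz":0,"gripper":0.48},{"tx":-1,"ty":0.5,"tz":-1,"wx":0,"wy":0,"wz":0.5,"gripper":0.48},{"tx":-1,"ty":1,"tz":-0.5,"wx":0,"wy":0,"wz":0.5,"gripper":0.48}]'
python3 snap.py rol5; python3 - <<'E'
from h import *
import pickle
im=cv2.imread("pics/rol5.png");s,p=pickle.load(open("pics/rol5.pkl","rb"))
x,y=map(int,proj(p,(.583,.0565,.048)));print(x,y)
b,m=blobs(im,(0,0,140),(180,80,255),30,(x-40,y-40,x+40,y+40));print(b)
cv2.imwrite('pics/r5.png',cv2.resize(im[y-60:y+60,x-60:x+60],None,fx=4,fy=4))
t=manip.grab_frame("top");cv2.imwrite("pics/top5.png",t)
print(rel((.4216,-.1824,.13)))
E
```

```text
clock: 9.65
tcp_pos: [0.5831, 0.0569, 0.0587]
orientation: [[0.998, 0.07, 0.0], [0.07, -0.998, 0.0], [0.0, -0.0, -1.0]]
wrist_force: [0.1, -1.3, 0.1]
gripper_width: 0.483
grip_force: 0.0
clock: 10.28
tcp_pos: [0.4966, 0.0145, 0.1726]
orientation: [[1.0, -0.031, 0.002], [-0.031, -1.0, 0.0], [0.002, -0.0, -1.0]]
wrist_force: [0.8, -0.3, 0.4]
gripper_width: 0.478
grip_force: 0.0
[0.49658884 0.01454526 0.17256048]
210 87
[(793, [214.8, 87.5], [191, 66, 44, 44]), (331, [206.6, 85.4], [195, 77, 25, 18])]
[-2.73   7.917  1.715]
```

View pics/r5.png

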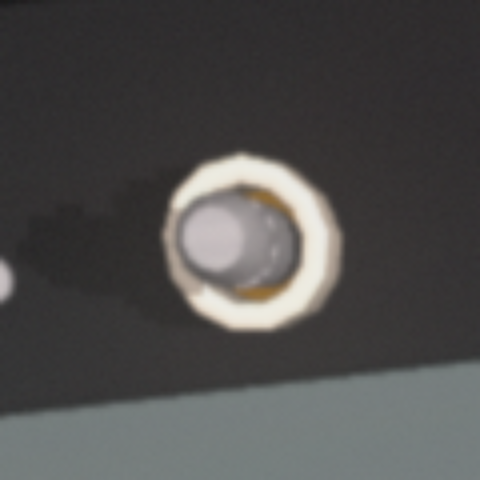

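The roller sits around the pin, flat on the plate: ring at crop (250,240), pin top at (213,238). Now the clip.

```bash
python3 -m creep '[{"tx":-0.35,"ty":1,"tz":0,"wx":0,"wy":0,"wz":0,"gripper":0.48},{"tx":-0.35,"ty":1,"tz":0,"wx":0,"wy":0,"wz":0,"gripper":0.48},{"tx":-0.35,"ty":1,"tz":0.2,"wx":0,"wy":0,"wz":0,"gripper":0.48},{"tx":-0.35,"ty":1,"tz":0.2,"wx":0,"wy":0,"wz":0,"gripper":0.48},{"tx":-0.35,"ty":1,"tz":0.2,"wx":0,"wy":0,"wz":0,"gripper":0.48},{"tx":-0.35,"ty":1,"tz":0.2,"wx":0,"wy":0,"wz":0,"gripper":0.48},{"tx":-0.3,"ty":1,"tz":0.2,"wx":0,"wy":0,"wz":0.95,"gripper":0.48},{"tx":-0.3,"ty":0.9,"tz":0.2,"wx":0,"wy":0,"wz":0.96,"gripper":0.48}]'
python3 snap.py clip2; cat > clipm.py <<'E'
from h import *
import pickle,sys
def meas(n,zleg=None):
    im=cv2.imread(f"pics/{n}.png");s,p=pickle.load(open(f"pics/{n}.pkl","rb"))
    hsv=cv2.cvtColor(im,cv2.COLOR_BGR2HSV)
    m=cv2.inRange(hsv,(0,150,90),(6,255,255));m=cv2.morphologyEx(m,cv2.MORPH_OPEN,np.ones((11,11)))
    r=cv2.minAreaRect(np.argwhere(m>0)[:,::-1].astype(np.float32))
    st=cv2.inRange(hsv,(0,0,110),(180,45,255))
    return im,s,p,r,m,st
if __name__=="__main__":
    im,s,p,r,m,st=meas(sys.argv[1]);print(r,(m>0).sum())
    g=onz(p,r[0],.037);print("grip",g)
    q=cv2.boxPoints(r);Q=[onz(p,c,.037) for c in q];e=[Q[i]-Q[i-1] for i in range(4)];print([(np.linalg.norm(v).round(4),np.degrees(np.arctan2(v[1],v[0])).round(2)) for v in e])
    print("tip pred px",proj(p,(.5076,-.2064,.032)),"rel",rel((g[0],g[1],.1)))
E
python3 clipm.py clip2
python3 - <<'E'
from h import *
import pickle
P=[pickle.load(open(f"pics/{n}.pkl","rb"))[1] for n in("pin1","rol5")]
print("pin top",tri([(P[0],(281,173.75)),(P[1],(203.2,86.5))]))
E
```

```text
clock: 11.38
tcp_pos: [0.4215, -0.1806, 0.1406]
orientation: [[0.975, -0.222, -0.0], [-0.222, -0.975, 0.0], [-0.0, -0.0, -1.0]]
wrist_force: [-0.5, 0.0, -0.9]
gripper_width: 0.479
grip_force: 0.0
[ 0.42150474 -0.18063428  0.14063802]
((279.0, 217.5), (39.0, 24.0), 90.0) 998
grip [ 0.42193423 -0.18155958  0.037     ]
[(np.float64(0.0281), np.float64(-13.39)), (np.float64(0.016), np.float64(-102.81)), (np.float64(0.0281), np.float64(167.83)), (np.float64(0.0166), np.float64(77.19))]
tip pred px [287.55694665  78.13550632] rel [ 0.054 -0.035  1.598]
pin top [0.58252295 0.05587034 0.07588482]
```

```bash
python3 -m creep '[{"tx":0.02,"ty":0.03,"tz":1,"wx":0,"wy":0,"wz":0,"gripper":0.48},{"tx":0,"ty":0,"tz":1,"wx":0,"wy":0,"wz":0,"gripper":0.48},{"tx":0,"ty":0,"tz":1,"wx":0,"wy":0,"wz":0,"gripper":0.48},{"tx":0,"ty":0,"tz":0.8,"wx":0,"wy":0,"wz":0,"gripper":0.48},{"tx":0,"ty":0,"tz":0.38,"wx":0,"wy":0,"wz":0,"gripper":0.48},{"tx":0,"ty":0,"tz":0,"wx":0,"wy":0,"wz":0,"gripper":0.4}]' 80
python3 -m creep '[{"tx":0,"ty":0,"tz":0,"wx":0,"wy":0,"wz":0,"gripper":0.1},{"tx":0,"ty":0,"tz":0,"wx":0,"wy":0,"wz":0,"gripper":0.1},{"tx":0,"ty":0,"tz":0,"wx":0,"wy":0,"wz":0,"gripper":0.1},{"tx":0,"ty":0,"tz":0,"wx":0,"wy":0,"wz":0,"gripper":0.1},{"tx":0,"ty":0,"tz":0,"wx":0,"wy":0,"wz":0,"gripper":0.1}]' 80
python3 snap.py clip3
```

```text
clock: 12.18
tcp_pos: [0.4219, -0.1806, 0.0362]
orientation: [[0.976, -0.219, -0.001], [-0.219, -0.976, 0.0], [-0.001, -0.0, -1.0]]
wrist_force: [-0.1, -0.5, -0.3]
gripper_width: 0.399
grip_force: 0.0
clock: 12.8
tcp_pos: [0.4223, -0.1809, 0.0372]
orientation: [[0.976, -0.219, 0.001], [-0.219, -0.976, -0.0], [0.001, 0.0, -1.0]]
wrist_force: [0.5, 1.5, 5.8]
gripper_width: 0.195
grip_force: 78.5
[ 0.42230156 -0.18091104  0.03719659]
```

```bash
python3 -m creep '[{"tx":0,"ty":0,"tz":-0.6,"wx":0,"wy":0,"wz":0,"gripper":0.1},{"tx":0,"ty":0,"tz":-1,"wx":0,"wy":0,"wz":0,"gripper":0.1},{"tx":0,"ty":0,"tz":-1,"wx":0,"wy":0,"wz":0,"gripper":0.1},{"tx":0.2,"ty":-0.5,"tz":-1,"wx":0,"wy":0,"wz":-0.7,"gripper":0.1},{"tx":0.2,"ty":-1,"tz":-0.5,"wx":0,"wy":0,"wz":-0.8,"gripper":0.1},{"tx":0.2,"ty":-1,"tz":0,"wx":0,"wy":0,"wz":-0.8,"gripper":0.1},{"tx":0.2,"ty":-1,"tz":0,"wx":0,"wy":0,"wz":-0.72,"gripper":0.1},{"tx":0,"ty":0,"tz":0,"wx":0,"wy":0,"wz":0,"gripper":0.1}]'
python3 snap.py clip4; python3 - <<'E'
from h import *
from clipm import meas
im,s,p,r,m,st=meas("clip4");print(r,(m>0).sum())
o=s["orientation"];f=lambda X:s["tcp_pos"]+o@np.array(X)
print("pred grip",proj(p,f((0,0,-.002))),"tip",proj(p,f((.091,.004,.003))),"leg x=0",proj(p,f((.043,.004,.003))))
cv2.imwrite('pics/c4.png',cv2.resize(im[:330,180:400],None,fx=2.4,fy=1.8) if 0 else cv2.resize(im[20:320,200:400],None,fx=2,fy=2))
for row in range(0,130,8):
    x=np.where(st[row,230:340])[0]+230
    if len(x):print(row,x.min(),x.max(),len(x))
c=np.array([np.cos(np.radians(4.64)),np.sin(np.radians(4.64)),0]);print(rel(np.array([.583,.0565,.13])-.12*c))
E
```

```text
clock: 13.85
tcp_pos: [0.4498, -0.0951, 0.1398]
orientation: [[0.997, 0.083, 0.0], [0.083, -0.997, -0.0], [0.0, 0.0, -1.0]]
wrist_force: [-0.7, -0.8, -0.6]
gripper_width: 0.188
grip_force: 78.2
[ 0.4498076  -0.09505984  0.13982517]
((281.8083190917969, 276.284423828125), (47.87815856933594, 117.80131530761719), 1.50743567943573) 3243
pred grip [278.04905502 307.34750398] tip [290.36788113  56.52268927] leg x=0 [288.93795859 198.47610233]
0 230 339 110
8 230 339 110
16 230 339 110
24 230 339 110
32 230 339 110
40 230 339 110
48 230 339 110
56 230 339 110
64 230 339 110
72 230 339 109
80 230 339 109
88 230 339 109
96 230 339 108
104 230 339 109
112 230 339 110
120 230 339 110
128 230 339 109
[ 1.009 -5.639  0.387]
```

View pics/c4.png

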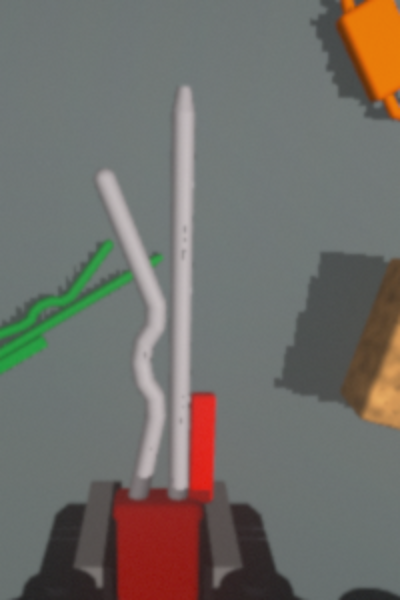

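The held clip's straight leg runs almost parallel to the tool x axis, from (289,264) to its tip at (292,64) in full-frame pixels. The sprung leg is to the left and the red nose to the right. Next I'll measure the leg line numerically and move in front of the pin.

```bash
cat > leg.py <<'E'
from h import *
import pickle,sys
def leg(n,z=.0045,v=150):
    im=cv2.imread(f"pics/{n}.png");s,p=pickle.load(open(f"pics/{n}.pkl","rb"));o=s["orientation"]
    g=cv2.cvtColor(im,cv2.COLOR_BGR2HSV)[...,2].astype(int);P=[];W=[]
    for r in range(66,250,4):
        x=np.where(g[r,278:306]>v)[0]+278
        if 4<=len(x)<=16:
            u=x.mean();d=np.array(ray(p,(u,r))[1]);c=-p["R"].T@p["t"]
            ct=o.T@(c-s["tcp_pos"]);dt=o.T@d;P.append((ct+dt*(z-ct[2])/dt[2])[:2]);W.append(len(x))
    P=np.array(P);k=np.polyfit(P[:,0],P[:,1],1);res=P[:,1]-np.polyval(k,P[:,0])
    print(len(P),"x range",P[:,0].min().round(4),P[:,0].max().round(4),"slope",k[0].round(4),"y@91mm",np.polyval(k,.091).round(5),"y@43",np.polyval(k,.043).round(5),"rms",res.std().round(5),W[::6])
    return k
if __name__=="__main__":
    for z in(.003,.006):leg("clip4",z)
    im=cv2.imread("pics/clip4.png");g=cv2.cvtColor(im,cv2.COLOR_BGR2HSV)[...,2];print(g[100,270:310],g[60:72,291])
E
python3 leg.py
python3 -m creep '[{"tx":0.05,"ty":-1,"tz":0,"wx":0,"wy":0,"wz":0,"gripper":0.1},{"tx":0.2,"ty":-1,"tz":0,"wx":0,"wy":0,"wz":0,"gripper":0.1},{"tx":0.2,"ty":-1,"tz":0,"wx":0,"wy":0,"wz":0,"gripper":0.1},{"tx":0.2,"ty":-1,"tz":0,"wx":0,"wy":0,"wz":0,"gripper":0.1},{"tx":0.2,"ty":-1,"tz":0.2,"wx":0,"wy":0,"wz":0,"gripper":0.1},{"tx":0.16,"ty":-0.64,"tz":0.2,"wx":0,"wy":0,"wz":0,"gripper":0.1},{"tx":0,"ty":0,"tz":0,"wx":0,"wy":0,"wz":0,"gripper":0.1}]'
python3 snap.py clip5
```

```text
38 x range 0.037 0.0881 slope 0.0198 y@91mm 0.00497 y@43 0.00402 rms 0.00048 [6, 8, 9, 8, 9, 10, 8]
38 x range 0.036 0.0884 slope 0.0198 y@91mm 0.00508 y@43 0.00413 rms 0.00049 [6, 8, 9, 8, 9, 10, 8]
[121 122 122 122 122 122 122 122 122 122 121 121 121 121 117 107 110 128
 149 168 181 189 195 197 191 179 159 130 121 121 122 121 121 121 120 122
 122 120 121 121] [120 122 131 148 164 170 171 172 174 175 177 178]
clock: 14.78
tcp_pos: [0.4634, 0.0466, 0.1287]
orientation: [[0.997, 0.081, -0.001], [0.081, -0.997, -0.0], [-0.001, 0.0, -1.0]]
wrist_force: [0.4, -0.4, -0.3]
gripper_width: 0.186
grip_force: 78.2
[0.46344555 0.04663457 0.12873725]
```

```bash
python3 -m creep '[{"tx":0.5,"ty":-0.06,"tz":0.3,"wx":0,"wy":0,"wz":-0.2,"gripper":0.1},{"tx":0.5,"ty":-0.06,"tz":0.5,"wx":0,"wy":0,"wz":0,"gripper":0.1},{"tx":0.48,"ty":-0.03,"tz":0.5,"wx":0,"wy":0,"wz":0,"gripper":0.1},{"tx":0,"ty":0,"tz":0.16,"wx":0,"wy":0,"wz":0,"gripper":0.1},{"tx":0,"ty":0,"tz":0,"wx":0,"wy":0,"wz":0,"gripper":0.1}]'
python3 snap.py clip6
python3 -m creep '[{"tx":0,"ty":0,"tz":0.06,"wx":0,"wy":0,"wz":0,"gripper":0.1},{"tx":0,"ty":0,"tz":0.06,"wx":0,"wy":0,"wz":0,"gripper":0.1}]' | sed -n '2p;4p'
python3 -c "
from leg import *
leg('clip6')
im=cv2.imread('pics/clip6.png');g=cv2.cvtColor(im,cv2.COLOR_BGR2HSV)
for r in (60,75,90,110,130):print(r,g[r,262:318:2,2])"
```

```text
clock: 15.45
tcp_pos: [0.4998, 0.0533, 0.0922]
orientation: [[0.995, 0.1, -0.001], [0.1, -0.995, -0.0], [-0.001, 0.0, -1.0]]
wrist_force: [-0.4, 0.6, -0.1]
gripper_width: 0.189
grip_force: 78.2
[0.49984875 0.05330729 0.09222228]
tcp_pos: [0.5, 0.0536, 0.0899]
wrist_force: [-0.3, -0.2, -0.0]
28 x range 0.0365 0.087 slope 0.0222 y@91mm 0.00504 y@43 0.00397 rms 0.00052 [12, 9, 9, 14, 9]
60 [ 47  49  49  52  58 139 221 242 243 242 242 243 243 243 243 243 243 243
 243 243 243 242 235 172  68  56  53  55]
75 [178 201 195 186 171 116 137 142 121 121 125 143 134 164 198 215 214 192
 204 192 168 165 159 205 241 243 243 243]
90 [196 193 185 150 137 156 148 110 109 116 193 208 145 169 207 220 218 197
 209 214 207 174 166 154 174 242 243 243]
110 [ 58  59  65 125 216 241 243 243 243 243 242 237 150 177 209 220 217 214
 243 243 243 243 243 238 143  69  66  66]
130 [219 211 163  74  69  70  68  68  69  69  69  79 130 179 211 222 214 140
  69  69  69  69  69  68  67  66  66  67]
```

```bash
for i in 1; do :; done
python3 -m creep '[{"tx":0,"ty":0,"tz":0.06,"wx":0,"wy":0,"wz":0,"gripper":0.1}]' | sed -n '2p;4p'
python3 -m creep '[{"tx":0,"ty":0,"tz":0.04,"wx":0,"wy":0,"wz":0,"gripper":0.1}]' | sed -n '2p;4p'
python3 -m creep '[{"tx":0,"ty":0,"tz":0.04,"wx":0,"wy":0,"wz":0,"gripper":0.1}]' | sed -n '2p;4p'
python3 -m creep '[{"tx":0,"ty":0,"tz":0.04,"wx":0,"wy":0,"wz":0,"gripper":0.1}]' | sed -n '2p;4p'
python3 -m creep '[{"tx":0,"ty":0,"tz":0.04,"wx":0,"wy":0,"wz":0,"gripper":0.1}]' | sed -n '2p;4p'
```

```text
tcp_pos: [0.5, 0.0537, 0.0881]
wrist_force: [-0.6, 0.4, -0.3]
tcp_pos: [0.5, 0.0537, 0.087]
wrist_force: [-0.3, -0.2, -0.5]
tcp_pos: [0.5, 0.0537, 0.086]
wrist_force: [0.5, -0.0, -0.8]
tcp_pos: [0.5, 0.0537, 0.085]
wrist_force: [0.3, -0.1, 0.5]
tcp_pos: [0.5, 0.0537, 0.084]
wrist_force: [0.1, 0.1, -0.3]
```

```bash

python3 -m creep '[{"tx":0,"ty":0,"tz":0.04,"wx":0,"wy":0,"wz":0,"gripper":0.1}]' | sed -n '2p;4p'
python3 -m creep '[{"tx":0,"ty":0,"tz":0.03,"wx":0,"wy":0,"wz":0,"gripper":0.1}]' | sed -n '2p;4p'
python3 -m creep '[{"tx":0,"ty":0,"tz":0.03,"wx":0,"wy":0,"wz":0,"gripper":0.1}]' | sed -n '2p;4p'
python3 -m creep '[{"tx":0,"ty":0,"tz":0.03,"wx":0,"wy":0,"wz":0,"gripper":0.1}]' | sed -n '2p;4p'
```

```text
tcp_pos: [0.5, 0.0537, 0.083]
wrist_force: [0.9, -0.1, -0.7]
tcp_pos: [0.5, 0.0537, 0.0823]
wrist_force: [-0.4, -0.3, 1.3]
tcp_pos: [0.5001, 0.0537, 0.0817]
wrist_force: [-1.6, -0.6, 1.7]
tcp_pos: [0.5001, 0.0537, 0.081]
wrist_force: [-1.4, 1.1, 4.2]
```

```bash

python3 -m creep '[{"tx":0,"ty":0,"tz":-0.17,"wx":0,"wy":0,"wz":0,"gripper":0.1},{"tx":0.5,"ty":0.01,"tz":0,"wx":0,"wy":0,"wz":0,"gripper":0.1},{"tx":0.5,"ty":0.01,"tz":0,"wx":0,"wy":0,"wz":0,"gripper":0.1},{"tx":0,"ty":0,"tz":0.05,"wx":0,"wy":0,"wz":0,"gripper":0.1}]' | sed -n '2p;4p'
python3 -m creep '[{"tx":0,"ty":0,"tz":0.03,"wx":0,"wy":0,"wz":0,"gripper":0.1}]' | sed -n '2p;4p'
python3 -m creep '[{"tx":0,"ty":0,"tz":0.03,"wx":0,"wy":0,"wz":0,"gripper":0.1}]' | sed -n '2p;4p'
python3 -m creep '[{"tx":0,"ty":0,"tz":0.03,"wx":0,"wy":0,"wz":0,"gripper":0.1}]' | sed -n '2p;4p'
```

```text
tcp_pos: [0.5258, 0.0557, 0.0835]
wrist_force: [-0.4, -0.1, -0.8]
tcp_pos: [0.5248, 0.0557, 0.0826]
wrist_force: [1.5, 0.9, 0.7]
tcp_pos: [0.5249, 0.0557, 0.0823]
wrist_force: [-0.4, 0.5, 2.4]
tcp_pos: [0.525, 0.0557, 0.0818]
wrist_force: [0.1, 0.2, 3.5]
```

Heights agree at both points along the leg, so the clip is level. Contact is at TCP z≈0.0825, so the hole should be at TCP z≈0.0679. Now I'll feel the pin's side to get the lateral centre.

```bash

python3 -m creep '[{"tx":0,"ty":0,"tz":-0.2,"wx":0,"wy":0,"wz":0,"gripper":0.1},{"tx":-0.6,"ty":-0.24,"tz":0,"wx":0,"wy":0,"wz":0,"gripper":0.1},{"tx":-0.48,"ty":-0.24,"tz":0,"wx":0,"wy":0,"wz":0,"gripper":0.1},{"tx":0,"ty":0,"tz":0.4,"wx":0,"wy":0,"wz":0,"gripper":0.1},{"tx":0,"ty":0,"tz":0.36,"wx":0,"wy":0,"wz":0,"gripper":0.1}]' | sed -n '2p;4p'
python3 -m creep '[{"tx":0,"ty":0.06,"tz":0,"wx":0,"wy":0,"wz":0,"gripper":0.1}]' | sed -n '2p;4p'
python3 -m creep '[{"tx":0,"ty":0.04,"tz":0,"wx":0,"wy":0,"wz":0,"gripper":0.1}]' | sed -n '2p;4p'
python3 snap.py side1
```

```text
tcp_pos: [0.4967, 0.065, 0.0668]
wrist_force: [0.2, -0.1, 0.1]
tcp_pos: [0.4966, 0.0633, 0.0663]
wrist_force: [0.1, 0.1, -0.5]
tcp_pos: [0.4973, 0.0622, 0.0675]
wrist_force: [0.7, 0.2, 0.1]
[0.49729349 0.06224917 0.06745648]
```

```bash

python3 -m creep '[{"tx":0,"ty":0.03,"tz":0,"wx":0,"wy":0,"wz":0,"gripper":0.1}]' | sed -n '2p;4p'
python3 -m creep '[{"tx":0,"ty":0.03,"tz":0,"wx":0,"wy":0,"wz":0,"gripper":0.1}]' | sed -n '2p;4p'
python3 -m creep '[{"tx":0,"ty":0.03,"tz":0,"wx":0,"wy":0,"wz":0,"gripper":0.1}]' | sed -n '2p;4p'
```

```text
tcp_pos: [0.4974, 0.0616, 0.0678]
wrist_force: [-0.4, 0.2, -0.4]
tcp_pos: [0.4974, 0.0609, 0.0677]
wrist_force: [0.8, 1.5, -1.6]
tcp_pos: [0.4974, 0.0603, 0.0677]
wrist_force: [0.1, 2.3, -0.3]
```

Contact is at y≈0.0613. After the 9 mm offset the centre is y≈0.0524, and vision gives 0.0526. Backing out and lining up.

```bash

python3 -m creep '[{"tx":0,"ty":-0.08,"tz":0,"wx":0,"wy":0,"wz":0,"gripper":0.1},{"tx":-0.8,"ty":0,"tz":0,"wx":0,"wy":0,"wz":0,"gripper":0.1},{"tx":0,"ty":0.38,"tz":0,"wx":0,"wy":0,"wz":0,"gripper":0.1},{"tx":0,"ty":0,"tz":0,"wx":0,"wy":0,"wz":0,"gripper":0.1},{"tx":0,"ty":0,"tz":0,"wx":0,"wy":0,"wz":0,"gripper":0.1}]' | sed -n '2,4p'
python3 snap.py pre1
python3 -c "
from leg import *
leg('pre1')
print(rel((.4781,.0509,.0678)))
im=cv2.imread('pics/pre1.png');g=cv2.cvtColor(im,cv2.COLOR_BGR2HSV)
for r in range(6,70,6):print(r,g[r,256:324:2,2])"
```

```text
tcp_pos: [0.4786, 0.0506, 0.0676]
orientation: [[0.995, 0.1, 0.0], [0.1, -0.995, 0.0], [0.0, -0.0, -1.0]]
wrist_force: [0.6, 0.8, -0.6]
[0.47859887 0.05064022 0.06762923]
38 x range 0.0365 0.0883 slope 0.0179 y@91mm 0.00493 y@43 0.00407 rms 0.00044 [6, 9, 9, 8, 11, 11, 8]
[-0.016 -0.01  -0.01 ]
6 [130 185 183 179 173 164 131  92  99 101 101 105 185 200 201 200 199 202
 201 201 201 201 200 201 201 203 198 165 156 152 177 236 236 237]
12 [187 183 178 170 158 107  87  89  93  95  97  96 109 181 201 201 202 202
 201 200 202 201 203 201 201 194 161 151 152 149 214 237 237 237]
18 [186 184 176 167 124  88  92 135 117  90  89  90  91  92  92 117 166 190
 203 204 203 195 185 148 136 141 141 143 143 122 150 234 237 237]
24 [186 184 179 171 127 105 146 148 117  95  78  83  84  85  86  89  92  98
 101 104 109 114 119 122 126 130 129 130 119 110 127 230 238 238]
30 [182 183 178 174 143 115 149 149 131  81  99 117  91  74  78  81  83  88
  90  93 100 102 107 110 120 145 145 149 135 120 218 238 238 238]
36 [164 181 183 181 178 167 140 147 143  94  78  75  73  95 160 195 205 202
 191 190 191 185 182 130 117 132 148 148 127 198 238 238 238 238]
42 [ 59 129 197 206 190 185 231 220 158 148 120  76  76  73  72  69  74  75
  80  86  93  99  95  86 137 148 152 220 238 239 238 238 238 232]
48 [ 46  48  99 216 237 238 238 238 238 238 234 194 151 129  97  84  77  77
  79  92 120 144 155 189 220 237 239 238 238 238 237 215 100  52]
54 [ 49  49  45  62  98 114 186 232 238 238 238 238 238 238 239 238 238 239
 238 238 239 238 238 239 239 239 239 239 230 148  63  51  53  53]
60 [ 48  49  47  48  48  50  55  84  92 109 188 226 232 236 238 238 238 239
 239 239 238 237 227 201 160 141 133  81  56  56  56  57  54  54]
66 [ 57  55  56  57  58  57  58  59  56  56  65  72  79  87  92  96 122 168
 198 192 124  84  70  58  58  56  59  58  56  57  54  54  56  56]
```

```bash
python3 - <<'E'
from h import *
import pickle
s,p=pickle.load(open("pics/pre1.pkl","rb"))
im=cv2.imread("pics/pre1.png");v=cv2.cvtColor(im,cv2.COLOR_BGR2HSV)[...,2].astype(int)
c=np.array([.9967,.0809,0]);e=np.array([-.0809,.9967,0]);P0=np.array([.583,.0565,0])
def edges(r,a,b,th):
    x=np.where(v[r,a:b]>th)[0]+a;return x.min()-.5,x.max()+.5
for r in(2,6,10,12,14):
    x=edges(r,274,312,178);X=onz(p,(sum(x)/2,r),.0759);print("pin",r,x,((X-P0)@c).round(4),((X-P0)@e).round(4))
for r in(72,80,100,120,140,160):
    w=v[r,276:310];bg=np.median(w);x=np.where(abs(w-bg)>14)[0]+276
    print(r,x.min(),x.max(),end=" ");X=onz(p,((x.min()+x.max())/2,r),.0633);print("leg",((X-P0)@c).round(4),((X-P0)@e).round(4))
E
```

```text
pin 2 (np.float64(279.5), np.float64(310.5)) -0.0004 -0.0002
pin 6 (np.float64(279.5), np.float64(309.5)) -0.0014 -0.0001
pin 10 (np.float64(280.5), np.float64(308.5)) -0.0024 -0.0001
pin 12 (np.float64(281.5), np.float64(307.5)) -0.0029 -0.0001
pin 14 (np.float64(283.5), np.float64(305.5)) -0.0035 -0.0002
72 286 297 leg -0.0181 -0.0002
80 285 297 leg -0.0206 -0.0001
100 285 296 leg -0.0269 -0.0001
120 288 296 leg -0.0335 -0.0009
140 287 295 leg -0.0404 -0.0007
160 276 295 leg -0.0475 0.001
```

Leg and pin agree laterally within 0.2 mm. Inserting.

```bash

python3 -m creep '[{"tx":0.2,"ty":0.004,"tz":-0.01,"wx":0,"wy":0,"wz":0,"gripper":0.1},{"tx":0.12,"ty":0.002,"tz":0,"wx":0,"wy":0,"wz":0,"gripper":0.1}]' | sed -n '2p;4p'
python3 -m creep '[{"tx":0.08,"ty":0.0015,"tz":0,"wx":0,"wy":0,"wz":0,"gripper":0.1}]' | sed -n '2p;4p'
python3 -m creep '[{"tx":0.08,"ty":0.0015,"tz":0,"wx":0,"wy":0,"wz":0,"gripper":0.1}]' | sed -n '2p;4p'
python3 -m creep '[{"tx":0.08,"ty":0.0015,"tz":0,"wx":0,"wy":0,"wz":0,"gripper":0.1}]' | sed -n '2p;4p'
```

```text
tcp_pos: [0.4866, 0.0515, 0.0678]
wrist_force: [-0.1, -0.2, 0.0]
tcp_pos: [0.4884, 0.0516, 0.0677]
wrist_force: [-1.1, 0.1, -0.8]
tcp_pos: [0.4903, 0.0517, 0.0678]
wrist_force: [-0.5, 0.3, -0.5]
tcp_pos: [0.4923, 0.0519, 0.0678]
wrist_force: [0.0, -0.2, -1.0]
```

The tip is past the mouth with no resistance, so it is in the hole. Advancing to before the throat.

```bash

python3 -m creep '[{"tx":0.12,"ty":0.0023,"tz":0,"wx":0,"wy":0,"wz":0,"gripper":0.1},{"tx":0.12,"ty":0.0023,"tz":0,"wx":0,"wy":0,"wz":0,"gripper":0.1},{"tx":0.12,"ty":0.0023,"tz":0,"wx":0,"wy":0,"wz":0,"gripper":0.1}]' | sed -n '2p;4p'
python3 -m creep '[{"tx":0.15,"ty":0.003,"tz":0,"wx":0,"wy":0,"wz":0,"gripper":0.1},{"tx":0.15,"ty":0.003,"tz":0,"wx":0,"wy":0,"wz":0,"gripper":0.1},{"tx":0.15,"ty":0.003,"tz":0,"wx":0,"wy":0,"wz":0,"gripper":0.1}]' | sed -n '2p;4p'
python3 -m creep '[{"tx":0.1,"ty":0.002,"tz":0,"wx":0,"wy":0,"wz":0,"gripper":0.1},{"tx":0.1,"ty":0.002,"tz":0,"wx":0,"wy":0,"wz":0,"gripper":0.1}]' | sed -n '2p;4p'
python3 snap.py in1
```

```text
tcp_pos: [0.5013, 0.0526, 0.0678]
wrist_force: [1.1, -1.1, -0.2]
tcp_pos: [0.5126, 0.0535, 0.0678]
wrist_force: [-0.2, -0.2, -0.0]
tcp_pos: [0.5175, 0.0539, 0.0678]
wrist_force: [-0.2, 0.5, -0.1]
[0.51745936 0.05391698 0.06777024]
```

```bash

R='s'; python3 -m creep '[{"tx":0.1,"ty":0.002,"tz":0,"wx":0,"wy":0,"wz":0,"gripper":0.1}]' | sed -n '2p;4p'
python3 -m creep '[{"tx":0.08,"ty":0.0016,"tz":0,"wx":0,"wy":0,"wz":0,"gripper":0.1}]' | sed -n '2p;4p'
python3 -m creep '[{"tx":0.08,"ty":0.0016,"tz":0,"wx":0,"wy":0,"wz":0,"gripper":0.1}]' | sed -n '2p;4p'
python3 -m creep '[{"tx":0.08,"ty":0.0016,"tz":0,"wx":0,"wy":0,"wz":0,"gripper":0.1}]' | sed -n '2p;4p'
python3 -m creep '[{"tx":0.08,"ty":0.0016,"tz":0,"wx":0,"wy":0,"wz":0,"gripper":0.1}]' | sed -n '2p;4p'
```

```text
tcp_pos: [0.5197, 0.0542, 0.0677]
wrist_force: [-2.2, 1.8, -0.3]
tcp_pos: [0.5216, 0.0544, 0.0676]
wrist_force: [-5.1, 2.0, 1.4]
tcp_pos: [0.5234, 0.0546, 0.0675]
wrist_force: [-7.4, 3.0, 0.1]
tcp_pos: [0.5251, 0.0548, 0.0674]
wrist_force: [-8.6, 3.2, 1.6]
tcp_pos: [0.5274, 0.0552, 0.0676]
wrist_force: [-5.5, 5.2, 0.5]
```

Resistance peaked at about 9 N and is fading as the throat passes. Pushing gently on to the seat.

```bash

python3 -m creep '[{"tx":0.08,"ty":0.0016,"tz":0,"wx":0,"wy":0,"wz":0,"gripper":0.1}]' | sed -n '2p;4p'
python3 -m creep '[{"tx":0.08,"ty":0.0016,"tz":0,"wx":0,"wy":0,"wz":0,"gripper":0.1}]' | sed -n '2p;4p'
python3 -m creep '[{"tx":0.08,"ty":0.0016,"tz":0,"wx":0,"wy":0,"wz":0,"gripper":0.1}]' | sed -n '2p;4p'
python3 -m creep '[{"tx":0.08,"ty":0.0016,"tz":0,"wx":0,"wy":0,"wz":0,"gripper":0.1}]' | sed -n '2p;4p'
python3 -m creep '[{"tx":0.06,"ty":0.0012,"tz":0,"wx":0,"wy":0,"wz":0,"gripper":0.1}]' | sed -n '2p;4p'
```

```text
tcp_pos: [0.5291, 0.0554, 0.0674]
wrist_force: [-12.0, 5.2, 1.8]
tcp_pos: [0.531, 0.0556, 0.0674]
wrist_force: [-4.9, 6.0, 1.9]
tcp_pos: [0.5332, 0.0558, 0.0675]
wrist_force: [-5.1, 7.2, 0.9]
tcp_pos: [0.5355, 0.056, 0.0676]
wrist_force: [-3.1, 6.6, -0.1]
tcp_pos: [0.5372, 0.0561, 0.0677]
wrist_force: [-2.9, 5.0, -0.6]
```

```bash

python3 -m creep '[{"tx":0.04,"ty":0.001,"tz":0,"wx":0,"wy":0,"wz":0,"gripper":0.1}]' | sed -n '2p;4p'
python3 -m creep '[{"tx":0.04,"ty":0.001,"tz":0,"wx":0,"wy":0,"wz":0,"gripper":0.1}]' | sed -n '2p;4p'
python3 snap.py in2
python3 - <<'E'
from h import *
import pickle
s,p=pickle.load(open("pics/in2.pkl","rb"));im=cv2.imread("pics/in2.png")
b,m=blobs(im,(0,150,90),(6,255,255),100);print(b)
ys,xs=np.where(m>0);k=ys.argmin();u=(xs[ys<ys.min()+3].mean(),ys.min());X=onz(p,u,.0665)
c=np.array([.9967,.0809,0]);e=np.array([-.0809,.9967,0]);P0=np.array([.583,.0565,0]);print("nose end along/lat",(X-P0)@c,(X-P0)@e,u)
E
```

```text
tcp_pos: [0.5382, 0.0562, 0.0677]
wrist_force: [-1.6, 6.2, -0.6]
tcp_pos: [0.5393, 0.0562, 0.0678]
wrist_force: [-0.9, 5.2, -0.2]
[0.53932618 0.05619712 0.06779021]
[(3373, [282.1, 290.6], [256, 217, 52, 119])]
nose end along/lat -0.006981610606898209 -0.005212413311756638 (np.float64(303.0), np.int64(217))
```

```bash

python3 -m creep '[{"tx":0.03,"ty":0.001,"tz":0,"wx":0,"wy":0,"wz":0,"gripper":0.1}]' | sed -n '2p;4p'
python3 -m creep '[{"tx":0.03,"ty":0.001,"tz":0,"wx":0,"wy":0,"wz":0,"gripper":0.1}]' | sed -n '2p;4p'
```

```text
tcp_pos: [0.5401, 0.0562, 0.0678]
wrist_force: [-2.1, 5.1, -0.5]
tcp_pos: [0.5407, 0.0562, 0.0678]
wrist_force: [-2.8, 5.2, 0.8]
```

```bash

python3 -m creep '[{"tx":0.02,"ty":0.0005,"tz":0,"wx":0,"wy":0,"wz":0,"gripper":0.1}]' | sed -n '2p;4p'
python3 -m creep '[{"tx":0.02,"ty":0.0005,"tz":0,"wx":0,"wy":0,"wz":0,"gripper":0.1}]' | sed -n '2p;4p'
python3 snap.py in3
python3 - <<'E'
from h import *
import pickle
P0=np.array([.583,.0565,0]);c=np.array([.9967,.0809,0]);e=np.array([-.0809,.9967,0])
s,p=pickle.load(open("pics/in3.pkl","rb"));im=cv2.imread("pics/in3.png")
b,m=blobs(im,(0,150,90),(6,255,255),100)
ys,xs=np.where(m>0);u=(xs[ys<ys.min()+3].mean(),ys.min());X=onz(p,u,.0665);print("nose",(X-P0)@c,(X-P0)@e,u)
E
```

```text
tcp_pos: [0.5411, 0.0563, 0.0677]
wrist_force: [-4.5, 4.8, 0.2]
tcp_pos: [0.5414, 0.0563, 0.0676]
wrist_force: [-5.7, 4.5, -0.6]
[0.54143063 0.05630917 0.06761289]
nose -0.005574227423871284 -0.006189647748919128 (np.float64(305.4166666666667), np.int64(219))
```

The hard stop is felt at about 5 N, with the nose at −5.6 mm, so the clip is seated. Relieving the side load, letting go and retreating.

```bash

python3 -m creep '[{"tx":-0.015,"ty":-0.03,"tz":0,"wx":0,"wy":0,"wz":0,"gripper":0.1},{"tx":0,"ty":0,"tz":0,"wx":0,"wy":0,"wz":0,"gripper":0.3},{"tx":0,"ty":0,"tz":0,"wx":0,"wy":0,"wz":0,"gripper":0.45},{"tx":0,"ty":0,"tz":0,"wx":0,"wy":0,"wz":0,"gripper":0.45},{"tx":0,"ty":0,"tz":0,"wx":0,"wy":0,"wz":0,"gripper":0.45}]'
python3 -m creep '[{"tx":0,"ty":0,"tz":-0.5,"wx":0,"wy":0,"wz":0,"gripper":0.45},{"tx":0,"ty":0,"tz":-1,"wx":0,"wy":0,"wz":0,"gripper":0.45},{"tx":0,"ty":0,"tz":-1,"wx":0,"wy":0,"wz":0,"gripper":0.45},{"tx":0,"ty":0,"tz":-1,"wx":0,"wy":0,"wz":0,"gripper":0.45},{"tx":0,"ty":0,"tz":0,"wx":0,"wy":0,"wz":0,"gripper":0.45}]'
python3 snap.py end1
python3 - <<'E'
from h import *
import pickle
P0=np.array([.583,.0565,0]);c=np.array([.9967,.0809,0]);e=np.array([-.0809,.9967,0])
s,p=pickle.load(open("pics/end1.pkl","rb"));im=cv2.imread("pics/end1.png")
b,m=blobs(im,(0,150,90),(6,255,255),100);print(b)
ys,xs=np.where(m>0);u=(xs[ys<ys.min()+3].mean(),ys.min());X=onz(p,u,.0665);print("nose",(X-P0)@c,(X-P0)@e,u)
mo=cv2.morphologyEx(m,cv2.MORPH_OPEN,np.ones((13,13)));r=cv2.minAreaRect(np.argwhere(mo>0)[:,::-1].astype(np.float32))
X=onz(p,r[0],.068);print("grip",(X-P0)@c,(X-P0)@e,r)
for nm,al,la in(("tip",.048,0),("flareend",.033,.0136),("throat",.011,.0046),("hollow",0,.0075)):
    print(nm,proj(p,P0+al*c+la*e+[0,0,.0633]))
# sprung-leg position: lateral bright segments beyond the pin
g=cv2.cvtColor(im,cv2.COLOR_BGR2HSV)[...,2]
for al in(.02,.026,.03,.04):
    o=[]
    for la in np.arange(-.008,.022,.001):
        q=proj(p,P0+al*c+la*e+[0,0,.0633]).round().astype(int);o.append(int(g[q[1],q[0]]))
    print(al,o)
E
```

```text
clock: 24.12
tcp_pos: [0.5413, 0.0565, 0.0678]
orientation: [[0.995, 0.101, 0.0], [0.101, -0.995, -0.0], [0.0, 0.0, -1.0]]
wrist_force: [0.8, -0.8, 0.2]
gripper_width: 0.45
grip_force: 0.0
clock: 24.75
tcp_pos: [0.5422, 0.0566, 0.1581]
orientation: [[0.995, 0.101, 0.004], [0.101, -0.995, 0.0], [0.004, 0.0, -1.0]]
wrist_force: [-0.1, 0.4, -0.3]
gripper_width: 0.453
grip_force: 0.0
[0.54215588 0.05659761 0.15810387]
[(1358, [279.4, 220.0], [264, 173, 32, 75])]
nose -0.006357536493960158 -0.004105228584703716 (np.float64(291.45454545454544), np.int64(173))
grip -0.041607171289896314 0.004167513979324552 ((277.0, 227.0), (40.0, 26.0), 90.0)
tip [287.1416561   79.38165617]
flareend [263.49460945 105.89842244]
throat [277.94759726 143.72641536]
hollow [272.9347375  161.51108708]
0.02 [61, 61, 61, 60, 62, 62, 66, 120, 223, 219, 196, 102, 61, 63, 61, 91, 151, 224, 222, 207, 126, 60, 60, 58, 61, 59, 56, 58, 59, 58]
0.026 [59, 59, 58, 57, 60, 60, 68, 125, 225, 217, 191, 95, 60, 59, 60, 57, 59, 58, 120, 187, 225, 210, 176, 80, 58, 59, 57, 56, 57, 54]
0.03 [57, 57, 56, 57, 57, 56, 59, 126, 226, 225, 190, 90, 59, 54, 56, 58, 58, 56, 58, 58, 124, 220, 224, 206, 126, 79, 55, 55, 53, 55]
0.04 [53, 55, 52, 53, 52, 56, 54, 142, 210, 224, 180, 135, 55, 54, 52, 54, 53, 53, 53, 52, 53, 53, 52, 55, 53, 52, 53, 51, 54, 54]
```

The wrist image numbers check out. The nose is at −6.4 mm and the straight leg runs through the pin. The sprung leg's spread is about 0.01 rad, so it hugs the shank, and the gripper is clear. Handing in.

```bash
python3 -c "
from rig import manip
print(manip.finish_job())"
```

```text
the job is handed in; nothing more can be done
None
```

I handed the job in at about 25 s: the roller is on the plate over the pin, and the clip is through the cross hole, snapped onto the shank and released. The push peaked at about 13 N, and nothing else was touched.

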